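Load the breakers into their wall boxes

TASK

Pick the four breakers out of the things on the table and stand each one, toggles up, flat on the floor of the open grey wall box made for its size: the one-pole, the long two-pole, the three-pole and the short two-pole breaker each fit one box with a little room all round, either way round. Leave the door chime and the glass jar where they are.

Things in the scene. Friction and masses are not known exactly. Their poses are not given: they have to be found in the camera images.
- single_breaker: one-pole breaker, loose, standing upright on the table: cream plastic, 86 long (its x) by 18 wide (its y); the ends are 46 high, the middle 46 of the length is a raised nose 60 high over the full width, with one black toggle on top reaching 69; 0.09 to 0.42 kg. Grip it across its width at the nose, above 30 from its underside. Origin: centre of the underside, z up.
- double_breaker: long two-pole breaker, loose, standing upright on the table: cream plastic, 86 long (its x) by 36 wide (its y); the ends are 46 high, the middle 46 of the length is a raised nose 60 high over the full width, with two black toggles joined by a bar on top reaching 69; 0.09 to 0.42 kg. Grip it across its width at the nose, above 30 from its underside. Origin: centre of the underside, z up.
- triple_breaker: three-pole breaker, loose, standing upright on the table: cream plastic, 86 long (its x) by 54 wide (its y); the ends are 46 high, the middle 46 of the length is a raised nose 60 high over the full width, with three black toggles joined by a bar on top reaching 69; 0.09 to 0.42 kg. Grip it across its width at the nose, above 30 from its underside. Origin: centre of the underside, z up.
- short_breaker: short two-pole breaker, loose, standing upright on the table: cream plastic, 58 long (its x) by 36 wide (its y); the ends are 46 high, the middle 34 of the length is a raised nose 60 high over the full width, with two black toggles joined by a bar on top reaching 69; 0.09 to 0.42 kg. Grip it across its width at the nose, above 30 from its underside. Origin: centre of the underside, z up.
- single_box: open grey wall box for the one-pole breaker, fixed to the table: outside 112 long (its x) by 44 wide (its y) by 24 high, walls and floor 4 thick, inside 104 by 36, that is 9 of room all round its breaker; a flat steel strip lies across its floor. Origin: centre of the underside, z up; the inner floor is at z = 4.
- double_box: open grey wall box for the long two-pole breaker, fixed to the table: outside 112 long (its x) by 62 wide (its y) by 24 high, walls and floor 4 thick, inside 104 by 54, that is 9 of room all round its breaker; a flat steel strip lies across its floor. Origin: centre of the underside, z up; the inner floor is at z = 4.
- triple_box: open grey wall box for the three-pole breaker, fixed to the table: outside 112 long (its x) by 80 wide (its y) by 24 high, walls and floor 4 thick, inside 104 by 72, that is 9 of room all round its breaker; a flat steel strip lies across its floor. Origin: centre of the underside, z up; the inner floor is at z = 4.
- short_box: open grey wall box for the short two-pole breaker, fixed to the table: outside 84 long (its x) by 62 wide (its y) by 24 high, walls and floor 4 thick, inside 76 by 54, that is 9 of room all round its breaker; a flat steel strip lies across its floor. Origin: centre of the underside, z up; the inner floor is at z = 4.
- chime: door chime, loose, not a breaker: flat white square box 70 by 70 by 30 with a round grey button in the middle of its top (37 high in all). Origin: centre of the underside.
- jar: small glass jar with a steel cap, loose, not a breaker: 52 in diameter, 70 high, upright. Origin: centre of the underside.
There are look-alikes about, which are no part of the job. Leave any blue, orange or red look-alike of the short_box alone.

How it is judged:
By the outcome, as a careful person would: the job done as asked, in the order asked, and still so for the second after the job is handed in, with the robot touching nothing.
It also fails if it takes over 115 s, if anything falls off the work surface, if the arm or the gripper's body presses on something with over 40 N, if the wrist force passes 120 N, or if a joint passes its speed limit or range.

ROBOT

A 7-joint arm with a two-finger parallel gripper is mounted at the origin on the work surface. World frame = base frame: x ahead of the robot, y to its left, z up, the work surface at z = 0. Lengths are in m, angles in degrees, forces in N, time in s.
With the tool pointing down it reaches from about 0.425 to 0.875 m from the base axis. Payload 4.7 kg.
Tool frame: the origin (TCP) lies between the finger pads; the fingertips stand env.tip_reach ahead of it and the grasp point (between the pads) lies 2 mm behind it (env.tip_reach is the distance from the TCP to the fingertips, in m); z points along the fingers, y is the line along which they close (so a half turn about z gives the same grasp; the last joint's range is limited). The gripper opens to 87 mm and grips with 3 to 60 N. Pads are 19 mm wide; open, the fingers measure 117 mm over their backs; the gripper's body (75 mm by 190 mm) begins 51 mm behind the grasp point.
Start: joints at [77.871, 18.392, -4.016, 83.108, 1.295, 78.541, -3.26], TCP at [0.146, -0.634, 0.24] pointing down, gripper open.
Joint ranges: [-163.93, 163.93], [-17.29, 119.83], [-79.2, 71.16], [3.27, 140.29], [-89.18, 269.18], [5.43, 117.66], [-154.24, 154.24]. Speed limits (degrees/s): [147.25, 147.25, 180, 180, 180, 180, 180].

INTERFACE

Orientations are given as [roll, pitch, yaw] about the fixed x, y, z axes, in that order (R = Rz(yaw) Ry(pitch) Rx(roll)).
In Python, from cell import env, read_camera gives the robot as it stands. The module is installed in compiled form; this text tells all that it offers.
- The arm moves only by the shell command python3 -m handwheel 'ROWS' [FORCE]. ROWS is rows parted by semicolons, their numbers by spaces, 1 to 8 of them, each of 5 numbers: dx, dy, dz in m, then a turn about the tool's z in degrees, then the finger opening in m; each row is the pose to reach, as a shift and turn from the pose commanded when the command began, along the tool's axes at that moment; what a row does not reach only later rows make up. A row lasts 1/12 s, in which the tool goes at most 0.0417 m and 7.16 degrees, less where a joint would pass 70% of its speed; a pose out of reach is approached as far as the arm can. The fingers move at their own pace and stop on an object; FORCE is the grip in N (left out, the last holds). Time passes only in rows, so rows that do not move let the fingers close. It prints the time, the measured TCP pose, the force, the opening and the grip force at its end.
- env.get_obs(): the state, without advancing time (a new reading comes with each control period).
- read_camera(name): name is "side" or "top" or "wrist"; returns a dict with "color" (384x512x3 uint8, blue, green, red), "fx", "fy", "cx", "cy" (pixels), "world_from_camera" (4x4, takes a point from camera to world coordinates). Camera axes: x right, y down, z forward; pixel columns grow to the right and rows downward; lengths in m; the calibration is good to about 2 mm. A picture is of the moment at which its call begins. There is no depth.
- env.sign_off(): hands the job in; it is judged then, once.
The state is a dict: "time_s": time; "qpos": joint angles; "joint_velocities": joint speeds; "effort": joint torques, N m; "tool_pos": TCP position; "tool_rot": TCP orientation; "force": force on the tool from outside, world axes, zero at the start; "wrist_torque": the same for the moment, N m; "grip_width": finger opening in m; "grasp_force": force on a finger pad.
Only numpy, scipy, OpenCV 4.12 (cv2) and the standard library are available. Lean on these libraries where they do the work, as an engineer would, in place of code of your own. Each camera call takes 0.05 s, during which the arm holds its last target. There are 200 camera calls.

## Working session

There is one attempt and no reset: what is moved stays moved. The work goes in short steps, Python scripts to look and compute and a shell command to move; the robot and the scene stay as the last step left them, time stands still between calls to the robot, and variables do not carry over. Pictures are saved under pics/ and viewed, at most 14 in all, crops included, and the job is handed in when it is done.

```bash
mkdir -p pics; cat > h.py <<'E'
import numpy as np, cv2, sys
from cell import env, read_camera
def snap(n,f):
    c=read_camera(n); cv2.imwrite('pics/'+f,c['color']); np.savez('pics/'+f+'.npz',**c); return c
def ray(c,u,v,z):
    T=np.array(c['world_from_camera']); d=T[:3,:3]@np.array([(u-c['cx'])/c['fx'],(v-c['cy'])/c['fy'],1]); o=T[:3,3]
    return (o+d*(z-o[2])/d[2])
def proj(c,P):
    T=np.linalg.inv(np.array(c['world_from_camera'])); p=np.asarray(P)@T[:3,:3].T+T[:3,3]
    return np.c_[c['fx']*p[:,0]/p[:,2]+c['cx'],c['fy']*p[:,1]/p[:,2]+c['cy']]
E
python3 - <<'E'
from h import *
for n in('top','side'):
    c=snap(n,n+'0.png'); print(n,c['fx'],c['fy'],c['cx'],c['cy'],np.round(c['world_from_camera'],3).tolist())
    cv2.imwrite('pics/'+n+'0b.png',cv2.resize(c['color'],(800,600),interpolation=cv2.INTER_CUBIC))
print(env.get_obs(),env.tip_reach)
E
```

```text
top 457.17499295126515 457.17499295126515 261.9396035298841 189.03608021185693 [[0.018, -0.998, 0.062, 0.365], [-1.0, -0.017, 0.006, 0.002], [-0.005, -0.062, -0.998, 1.222], [0.0, 0.0, 0.0, 1.0]]
side 403.33820523338403 403.33820523338403 260.2863458312678 189.78771705616913 [[-0.936, -0.274, 0.22, 0.244], [-0.351, 0.723, -0.595, 0.547], [0.004, -0.634, -0.773, 0.783], [0.0, 0.0, 0.0, 1.0]]
{'time_s': 0.1, 'qpos': array([77.86928667, 18.43289011, -4.01542682, 83.16804387,  1.29454192,
       78.54102838, -3.26048097]), 'joint_velocities': array([-0.03039387, -0.03210948,  0.02657436, -0.07893941, -0.01384623,
       -0.01298407, -0.06405456]), 'effort': array([-4.10040302e-04, -4.92570341e+01, -4.05925792e-01, -3.13395452e+01,
       -6.41463208e-02,  3.95276304e-02,  3.70401131e-05]), 'tool_pos': array([ 0.14538916, -0.63305104,  0.23859148]), 'tool_rot': array([-1.79903244e+02,  5.09114015e-03,  1.29396433e+01]), 'force': array([-0.65120347,  0.13783696, -0.0946515 ]), 'wrist_torque': array([-0.0436411 ,  0.05183447, -0.01076361]), 'grasp_force': 0.0, 'grip_width': 0.0869655477984707} 0.017
```

View pics/top0b.png

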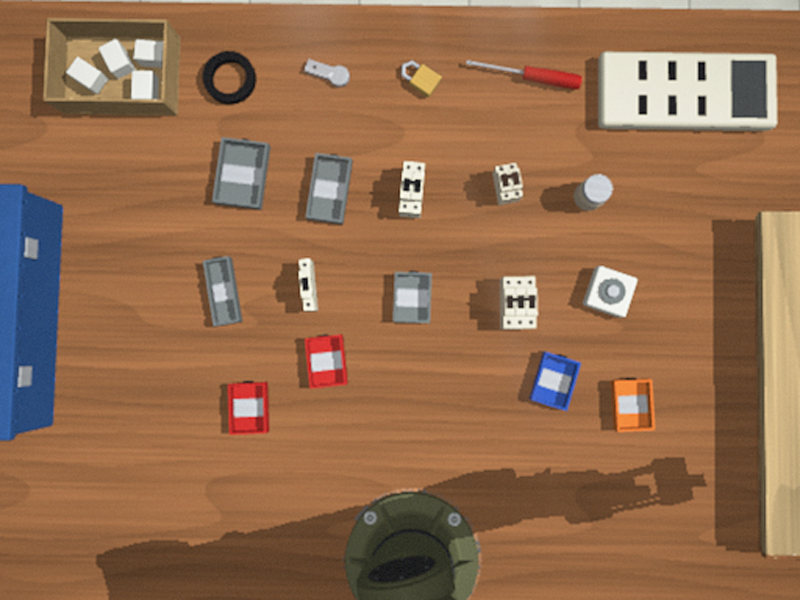

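View pics/side0b.png

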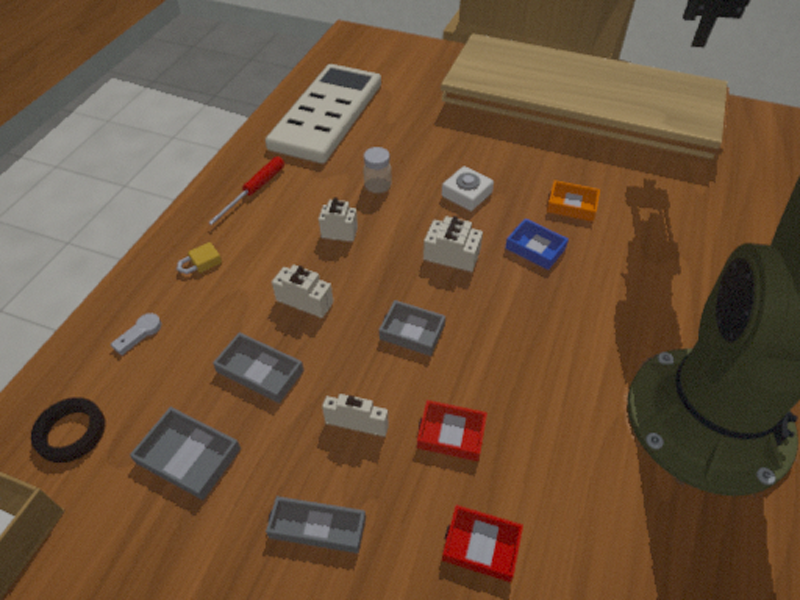

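Top view (800x600 px):
- **Grey boxes:** triple (240,174), double (329,189), single (222,291), short (412,297).
- **Breakers:** double (411,188), short two-pole (509,182), single (307,285), triple (519,302).
- **Look-alikes to leave alone:** red boxes (325,360) and (248,407), blue box (555,380), orange box (633,404). The chime (610,291), jar (595,191) and white cubes in the tray also stay.

Confusable targets:
- The double and the short two-pole both have 2 toggles. The one at (411,188) is longer, so it is the double.
- The grey boxes are told apart by size.

Next I fit the models to the silhouettes in both views.

```bash
cat > fit.py <<'E'
from h import *
from scipy.optimize import minimize
D={'single':(86,18,46),'double':(86,36,46),'triple':(86,54,46),'short':(58,36,34)}
B={'single':(112,44),'double':(112,62),'triple':(112,80),'short':(84,62)}
def box(l,w,h,z0=0): return np.array([[a*l/2,b*w/2,z] for a in(-1,1) for b in(-1,1) for z in(z0,z0+h)])/1000
def parts(k):
    t,n=k.split('_')
    if t=='box': return [box(*B[n],24)]
    l,w,nl=D[n]; return [box(l,w,46),box(nl,w,60)]
def place(P,p): 
    c,s=np.cos(p[2]),np.sin(p[2]); return P@np.array([[c,s,0],[-s,c,0],[0,0,1]])+[p[0],p[1],0]
S=6
def fit(k,p0,cams):
    data=[]
    for c in cams:
        u,v=proj(c,[[p0[0],p0[1],.03]])[0].astype(int); r=44
        u0,v0=max(u-r,0),max(v-r,0)
        im=c['color'][v0:v0+2*r,u0:u0+2*r]
        hsv=cv2.cvtColor(cv2.resize(im,None,fx=S,fy=S,interpolation=cv2.INTER_CUBIC),cv2.COLOR_BGR2HSV)
        m=(hsv[...,1]<95).astype(np.uint8); m=cv2.morphologyEx(m,cv2.MORPH_CLOSE,np.ones((31,31)))
        n,lab,st,ce=cv2.connectedComponentsWithStats(m)
        q=(np.array([u-u0,v-v0])+.5)*S; i=1+np.argmin([np.hypot(*(x-q)) if s[4]>2000 else 1e9 for x,s in zip(ce[1:],st[1:])])
        data.append((c,u0,v0,(lab==i).astype(np.uint8)))
    def ren(c,u0,v0,m,p):
        o=np.zeros_like(m)
        for P in parts(k):
            q=(proj(c,place(P,p))-[u0,v0]+.5)*S
            cv2.fillConvexPoly(o,cv2.convexHull((q*16).astype(np.int32)),1,shift=4)
        return o
    def cost(x):
        p=np.array([x[0]/1000,x[1]/1000,x[2]/100]); return np.mean([1-(ren(*d,p)&d[3]).sum()/(ren(*d,p)|d[3]).sum() for d in data])
    best=None
    for a in p0[2:]:
        x0=np.array([p0[0]*1e3,p0[1]*1e3,a*100])
        r=minimize(cost,x0,method='Nelder-Mead',options=dict(initial_simplex=x0+np.array([[0,0,0],[12,0,0],[0,12,0],[0,0,25]]),xatol=.05,fatol=1e-5))
        if best is None or r.fun<best.fun: best=r
    return best.x[0]/1e3,best.x[1]/1e3,np.degrees(best.x[2]/100),best.fun
E
python3 - <<'E'
from fit import *
t,s=[dict(np.load(f'pics/{n}0.png.npz')) for n in('top','side')]
px={'brk_single':(307,285),'brk_double':(411,188),'brk_triple':(519,302),'brk_short':(509,182),'box_single':(222,291),'box_double':(329,189),'box_triple':(240,174),'box_short':(412,297)}
out=t['color'].copy(); out=cv2.resize(out,None,fx=4,fy=4,interpolation=cv2.INTER_CUBIC); R={}
for k,(u,v) in px.items():
    z=.03 if k[1]=='r' else .015
    g=ray(t,u*.64,v*.64,z); res=[fit(k,(g[0],g[1],-.2,.0,.2),cs) for cs in([t,s],[t],[s])]
    print(k,*[np.round(r,4) for r in res]); R[k]=res[0]
    for P in parts(k):
        q=(proj(t,place(P,(res[0][0],res[0][1],np.radians(res[0][2]))))+.5)*4
        cv2.polylines(out,[cv2.convexHull(q.astype(np.int32))],True,(0,255,0),1)
cv2.imwrite('pics/ov.png',cv2.resize(out[300:880,480:1460],(800,473)))
import json; json.dump(R,open('R.json','w'))
E
```

```text
brk_single [0.4542 0.1812 6.7963 0.0688] [0.4554 0.181  6.6961 0.0499] [0.4531 0.1821 6.5747 0.0272]
brk_double [ 0.6197  0.0096 -5.3831  0.0591] [ 0.6207  0.0091 -5.1925  0.0508] [ 0.618   0.0109 -4.7189  0.0284]
brk_triple [ 0.4304 -0.1715  1.3588  0.0432] [ 0.4311 -0.1717  1.0852  0.0266] [ 0.4294 -0.1695  1.8793  0.019 ]
brk_short [ 0.6323 -0.1525 11.4125  0.0677] [ 0.6335 -0.1525 11.6206  0.0288] [ 0.6303 -0.1497 12.2732  0.0279]
box_single [ 0.4424  0.3289 11.3099  0.035 ] [ 0.4434  0.3284 11.2976  0.0246] [ 0.4418  0.3291 11.3784  0.0121]
box_double [ 0.6223  0.1518 -7.2346  0.0358] [ 0.623   0.1513 -7.4691  0.0207] [ 0.6199  0.1524 -7.1514  0.0105]
box_triple [ 0.6456  0.303  -6.1929  0.0313] [ 0.6468  0.3025 -6.0787  0.016 ] [ 0.6439  0.3034 -6.3085  0.0077]
box_short [ 0.4371  0.0066 -0.9549  0.0415] [ 0.4382  0.0057 -1.3011  0.0494] [ 0.4364  0.0069 -1.0035  0.0137]
```

View pics/ov.png

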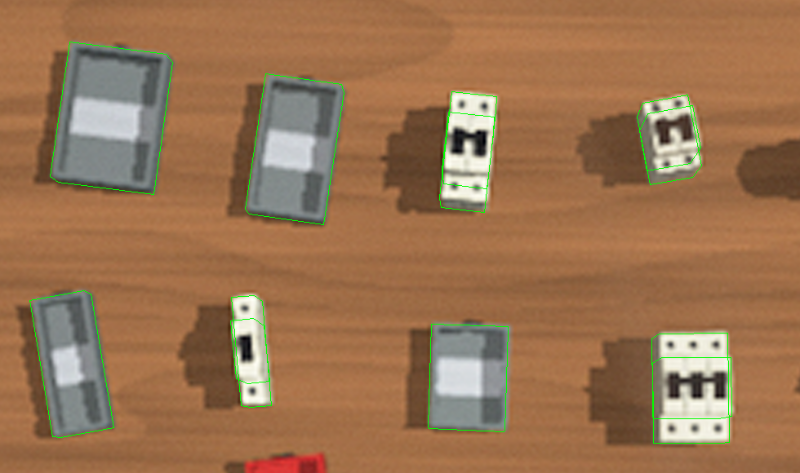

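The fit overlay matches all four breakers and all four grey boxes, and the two views agree within about 2 mm, so the choices hold. I'll go in the order listed: single, double, triple, short.

```bash
cat > plan.py <<'E'
# usage: plan.py "x y z yaw" ... -> row numbers per successive command, from the measured pose
from h import *
o=env.get_obs(); p=o['tool_pos']; y=o['tool_rot'][2]
print(np.round(p,4),np.round(o['tool_rot'],2))
for a in sys.argv[1:]:
    q=np.array([float(s) for s in a.split()]); d=q[:3]-p; c,s=np.cos(np.radians(y)),np.sin(np.radians(y))
    print(a,'->',np.round([c*d[0]+s*d[1],s*d[0]-c*d[1],-d[2]],4),'turn',round(y-q[3],1),'rows>=',int(np.ceil(max(np.linalg.norm(d)/.0417,abs(y-q[3])/7.16))))
    p,y=q[:3],q[3]
E
python3 plan.py "0.42 -0.43 .24 6.8" "0.58 -0.14 .24 6.8" "0.4542 0.1812 .17 6.8" "0.4542 0.1812 .05 6.8"
```

```text
[ 0.1454 -0.6331  0.2386] [-1.799e+02  1.000e-02  1.294e+01]
0.42 -0.43 .24 6.8 -> [ 0.3131 -0.1364 -0.0014] turn 6.1 rows>= 9
0.58 -0.14 .24 6.8 -> [ 0.1932 -0.269  -0.    ] turn 0.0 rows>= 8
0.4542 0.1812 .17 6.8 -> [-0.0869 -0.3338  0.07  ] turn 0.0 rows>= 9
0.4542 0.1812 .05 6.8 -> [0.   0.   0.12] turn 0.0 rows>= 3
```

```bash

python3 -m handwheel '.313 -.136 0 6 .087;.313 -.136 0 6 .087;.313 -.136 0 6 .087;.313 -.136 0 6 .087;.313 -.136 0 6 .087;.313 -.136 0 6 .087;.313 -.136 0 6 .087;.313 -.136 0 6 .087' 40
python3 plan.py "0.42 -0.43 .24 6.8" "0.58 -0.14 .24 6.8" "0.4542 0.1812 .17 6.8"
```

```text
time_s: 0.77
tool_pos: [0.4149, -0.434, 0.2393]
tool_rot: [-180.0, 0.0, 6.9]
force: [-0.3, -0.8, 0.1]
grip_width: 0.0873
grasp_force: 0.0
[ 0.4149 -0.434   0.2393] [-1.7999e+02  3.0000e-02  6.9300e+00]
0.42 -0.43 .24 6.8 -> [ 0.0056 -0.0033 -0.0007] turn 0.1 rows>= 1
0.58 -0.14 .24 6.8 -> [ 0.1932 -0.269  -0.    ] turn 0.0 rows>= 8
0.4542 0.1812 .17 6.8 -> [-0.0869 -0.3338  0.07  ] turn 0.0 rows>= 9
```

```bash

python3 -m handwheel '.19 -.27 0 0 .087;.19 -.27 0 0 .087;.19 -.27 0 0 .087;.19 -.27 0 0 .087;.19 -.27 0 0 .087;.19 -.27 0 0 .087;.19 -.27 0 0 .087;.19 -.27 0 0 .087' 
python3 -m handwheel '-.09 -.33 .07 0 .087;-.09 -.33 .07 0 .087;-.09 -.33 .07 0 .087;-.09 -.33 .07 0 .087;-.09 -.33 .07 0 .087;-.09 -.33 .07 0 .087;-.09 -.33 .07 0 .087;-.09 -.33 .07 0 .087' 
python3 -m handwheel '0 0 0 0 .087'
python3 plan.py "0.4542 0.1812 .13 6.8" "0.4542 0.1812 .05 6.8" "0.4542 0.1812 .17 6.8" "0.4424 0.3289 .17 11.3"
```

```text
time_s: 1.43
tool_pos: [0.5703, -0.142, 0.2393]
tool_rot: [-180.0, 0.0, 7.0]
force: [0.3, 0.4, 0.3]
grip_width: 0.0872
grasp_force: 0.0
time_s: 2.1
tool_pos: [0.445, 0.1591, 0.1721]
tool_rot: [180.0, -0.0, 6.9]
force: [1.3, -0.5, 0.4]
grip_width: 0.0874
grasp_force: 0.0
time_s: 2.18
tool_pos: [0.4413, 0.1658, 0.1714]
tool_rot: [-179.8, 0.2, 7.6]
force: [0.8, 0.2, 0.7]
grip_width: 0.0874
grasp_force: 0.0
[0.4413 0.1658 0.1714] [-179.85    0.18    7.63]
0.4542 0.1812 .13 6.8 -> [ 0.0148 -0.0135  0.0414] turn 0.8 rows>= 2
0.4542 0.1812 .05 6.8 -> [0.   0.   0.08] turn 0.0 rows>= 2
0.4542 0.1812 .17 6.8 -> [ 0.    0.   -0.12] turn 0.0 rows>= 3
0.4424 0.3289 .17 11.3 -> [ 0.0058 -0.1481 -0.    ] turn -4.5 rows>= 4
```

```bash

python3 -m handwheel '.015 -.0135 .04 0 .087;.015 -.0135 .04 0 .087;.015 -.0135 .04 0 .087;.015 -.0135 .04 0 .087;.015 -.0135 .04 0 .087' 
python3 plan.py "0.4542 0.1812 .05 6.8"
python3 -c "
from h import *
c=snap('wrist','w1.png')
from fit import *
print(np.round(c['world_from_camera'],3).tolist())
"
```

```text
time_s: 2.6
tool_pos: [0.4602, 0.1725, 0.1338]
tool_rot: [180.0, -0.1, 6.9]
force: [-0.9, 0.4, 0.8]
grip_width: 0.0868
grasp_force: 0.0
[0.4602 0.1725 0.1338] [ 1.7998e+02 -8.0000e-02  6.8900e+00]
0.4542 0.1812 .05 6.8 -> [-0.0049 -0.0094  0.0838] turn 0.1 rows>= 3
[[0.12, -0.957, -0.262, 0.532], [-0.993, -0.116, -0.032, 0.18], [0.0, 0.264, -0.964, 0.279], [0.0, 0.0, 0.0, 1.0]]
```

View pics/w1.png

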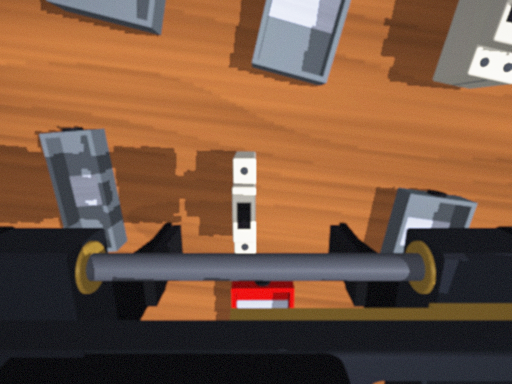

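Wrist view: the single breaker sits at (244,214), between the fingertips at (180,230) and (332,230), slightly left of centre. That matches the planned -y shift. I go down and grip.

```bash

python3 -c "
from h import *
c=dict(np.load('pics/w1.png.npz')); print(proj(c,[[.4542,.1812,.069],[.4542,.1812,.06]]))"
python3 -m handwheel '-.005 -.0095 .02 0 .087;-.005 -.0095 .05 0 .087;-.005 -.0095 .084 0 .087;-.005 -.0095 .084 0 .087;-.005 -.0095 .084 0 .087'
python3 plan.py "0.4542 0.1812 .05 6.8"
```

```text
[[241.44221834 219.48583051]
 [241.95222347 215.49904893]]
time_s: 3.07
tool_pos: [0.4528, 0.181, 0.0487]
tool_rot: [180.0, 0.1, 6.9]
force: [-0.3, 0.3, 0.4]
grip_width: 0.0866
grasp_force: 0.0
[0.4528 0.181  0.0487] [1.7997e+02 1.3000e-01 6.9100e+00]
0.4542 0.1812 .05 6.8 -> [ 0.0014  0.     -0.0013] turn 0.1 rows>= 1
```

```bash

python3 -m handwheel '0 0 0 0 .0;0 0 0 0 .0;0 0 0 0 .0;0 0 0 0 .0;0 0 0 0 .0;0 0 0 0 .0;0 0 0 0 .0;0 0 0 0 .0' 40
python3 -m handwheel '0 0 -.02 0 0;0 0 -.05 0 0;0 0 -.08 0 0;0 0 -.08 0 0;0 0 -.08 0 0'
python3 plan.py "0.4424 0.3289 .13 11.3" "0.4424 0.3289 .056 11.3"
```

```text
time_s: 3.73
tool_pos: [0.4535, 0.1818, 0.0487]
tool_rot: [180.0, -0.0, 6.9]
force: [-0.6, -0.3, -0.2]
grip_width: 0.0414
grasp_force: 0.0
time_s: 4.15
tool_pos: [0.4548, 0.1822, 0.1303]
tool_rot: [180.0, -0.2, 6.9]
force: [-0.9, -0.6, -0.0]
grip_width: 0.008
grasp_force: 0.0
[0.4548 0.1822 0.1303] [179.99  -0.22   6.93]
0.4424 0.3289 .13 11.3 -> [ 0.0053 -0.1471  0.0003] turn -4.4 rows>= 4
0.4424 0.3289 .056 11.3 -> [0.    0.    0.074] turn 0.0 rows>= 2
```

The fingers close at only about 7 cm/s, so I lifted too early. I reopen and check whether the breaker was disturbed.

```bash

python3 -m handwheel '0 0 0 0 .05;0 0 0 0 .05;0 0 0 0 .05;0 0 0 0 .05;0 0 0 0 .05;0 0 0 0 .05;0 0 0 0 .05;0 0 0 0 .05' 
python3 -c "
from h import *
c=snap('wrist','w2.png');s=snap('side','s2.png')
cv2.imwrite('pics/m2.png',np.hstack([cv2.resize(c['color'],(400,300)),cv2.resize(s['color'][200:350,150:350],(400,300))]))"
python3 plan.py "0.4542 0.1812 .05 6.8"
```

```text
time_s: 4.82
tool_pos: [0.4535, 0.1818, 0.1286]
tool_rot: [180.0, 0.0, 6.9]
force: [0.1, -0.4, -0.0]
grip_width: 0.0479
grasp_force: 0.0
[0.4535 0.1818 0.1287] [179.99   0.     6.94]
0.4542 0.1812 .05 6.8 -> [0.0006 0.0007 0.0787] turn 0.1 rows>= 2
```

View pics/m2.png

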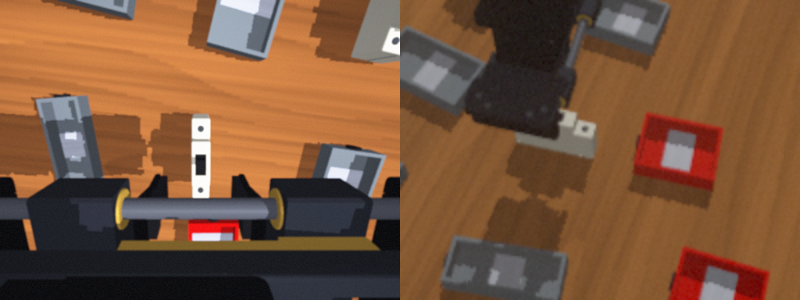

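Wrist half: the breaker still stands at (201,163), undisturbed and centred between the fingers at (158,190) and (240,190). I descend and grip fully this time.

```bash

python3 -m handwheel '0 0 .03 0 .05;0 0 .06 0 .05;0 0 .079 0 .05;0 0 .079 0 .05;0 0 .079 0 .04' 40
python3 -m handwheel '0 0 0 0 0;0 0 0 0 0;0 0 0 0 0;0 0 0 0 0;0 0 0 0 0;0 0 0 0 0;0 0 0 0 0;0 0 0 0 0'
python3 plan.py
```

```text
time_s: 5.33
tool_pos: [0.4528, 0.1817, 0.0492]
tool_rot: [-180.0, 0.1, 7.0]
force: [0.3, 0.3, 0.3]
grip_width: 0.0475
grasp_force: 0.0
time_s: 6.0
tool_pos: [0.4541, 0.1818, 0.0504]
tool_rot: [180.0, -0.1, 6.9]
force: [-0.2, -1.0, 5.8]
grip_width: 0.0179
grasp_force: 39.9
[0.4541 0.1818 0.0504] [ 1.7998e+02 -6.0000e-02  6.9300e+00]
```

```bash

python3 -m handwheel '0 0 -.02 0 0;0 0 -.05 0 0;0 0 -.08 0 0;0 0 -.08 0 0'
python3 -m handwheel '.005 -.06 0 -4.4 0;.005 -.1 0 -4.4 0;.005 -.13 0 -4.4 0;.005 -.147 0 -4.4 0;.005 -.147 0 -4.4 0;.005 -.147 0 -4.4 0;.005 -.147 0 -4.4 0;.005 -.147 0 -4.4 0'
python3 plan.py "0.4424 0.3289 .056 11.3"
```

```text
time_s: 6.33
tool_pos: [0.4566, 0.1834, 0.1346]
tool_rot: [-180.0, -0.5, 7.0]
force: [1.0, 0.2, 0.2]
grip_width: 0.0174
grasp_force: 39.9
time_s: 7.0
tool_pos: [0.4412, 0.3263, 0.1289]
tool_rot: [179.9, 0.1, 11.2]
force: [0.5, -0.2, -0.3]
grip_width: 0.0177
grasp_force: 39.9
[0.4412 0.3263 0.1289] [1.799e+02 5.000e-02 1.120e+01]
0.4424 0.3289 .056 11.3 -> [ 0.0017 -0.0023  0.0729] turn -0.1 rows>= 2
```

```bash

python3 -m handwheel '.001 -.002 .03 0 0;.001 -.002 .055 0 0;.001 -.002 .07 0 0;.001 -.002 .07 0 0;.001 -.002 .07 0 0'
python3 -c "
from h import *
c=snap('wrist','w3.png')"
python3 plan.py "0.4424 0.3289 .056 11.3"
```

```text
time_s: 7.42
tool_pos: [0.4414, 0.3288, 0.0591]
tool_rot: [179.9, 0.1, 11.2]
force: [0.2, -0.1, -0.5]
grip_width: 0.0178
grasp_force: 39.9
[0.4421 0.3298 0.0603] [ 1.7999e+02 -4.0000e-02  1.1240e+01]
0.4424 0.3289 .056 11.3 -> [0.0001 0.0009 0.0043] turn -0.1 rows>= 1
```

View pics/w3.png

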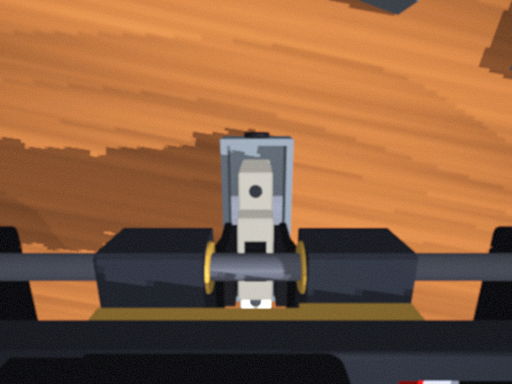

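The single breaker is centred in its box (box rim from x=222 to 292, breaker at 256). I lower it the rest of the way and release.

```bash

python3 -m handwheel '0 .001 .002 0 0;0 .001 .0045 0 0;0 .001 .0045 0 0;0 .001 .0045 0 0'
python3 -m handwheel '0 0 0 0 .06;0 0 0 0 .06;0 0 0 0 .06;0 0 0 0 .06;0 0 0 0 .06;0 0 0 0 .06'
python3 -m handwheel '0 0 -.03 0 .06;0 0 -.06 0 .06;0 0 -.1 0 .06;0 0 -.1 0 .06'
python3 plan.py "0.55 .22 .2 -5.4" "0.6197 0.0096 .13 -5.4" "0.6197 0.0096 .05 -5.4"
```

```text
time_s: 7.8
tool_pos: [0.4418, 0.3295, 0.0556]
tool_rot: [180.0, -0.0, 11.3]
force: [0.2, 0.3, -0.7]
grip_width: 0.0174
grasp_force: 39.9
time_s: 8.3
tool_pos: [0.4415, 0.3295, 0.0552]
tool_rot: [180.0, -0.0, 11.3]
force: [0.0, -1.2, -0.3]
grip_width: 0.05
grasp_force: 0.0
time_s: 8.63
tool_pos: [0.4446, 0.3328, 0.1624]
tool_rot: [-179.8, -0.6, 11.4]
force: [1.8, 1.5, 0.3]
grip_width: 0.0594
grasp_force: 0.0
[0.4446 0.3328 0.1624] [-179.78   -0.63   11.36]
0.55 .22 .2 -5.4 -> [ 0.0811  0.1314 -0.0376] turn 16.8 rows>= 4
0.6197 0.0096 .13 -5.4 -> [0.0892 0.2029 0.07  ] turn 0.0 rows>= 6
0.6197 0.0096 .05 -5.4 -> [ 0.   -0.    0.08] turn 0.0 rows>= 2
```

```bash

python3 -m handwheel '.08 .13 -.035 16.6 .07;.08 .13 -.035 16.6 .07;.08 .13 -.035 16.6 .07;.08 .13 -.035 16.6 .07;.08 .13 -.035 16.6 .07;.08 .13 -.035 16.6 .07' 
python3 -m handwheel '.045 .1 .02 0 .07;.09 .2 .05 0 .07;.09 .2 .07 0 .07;.09 .2 .07 0 .07;.09 .2 .07 0 .07;.09 .2 .07 0 .07;.09 .2 .07 0 .07;.09 .2 .07 0 .07' 
python3 plan.py "0.6197 0.0096 .05 -5.4"
```

```text
time_s: 9.13
tool_pos: [0.5472, 0.2154, 0.1902]
tool_rot: [-180.0, -0.0, -5.5]
force: [0.1, 0.3, 0.6]
grip_width: 0.0698
grasp_force: 0.0
time_s: 9.8
tool_pos: [0.616, 0.0103, 0.119]
tool_rot: [-180.0, 0.1, -5.3]
force: [-0.2, 0.2, -0.2]
grip_width: 0.0702
grasp_force: 0.0
[0.616  0.0103 0.119 ] [-1.7996e+02  1.3000e-01 -5.3300e+00]
0.6197 0.0096 .05 -5.4 -> [0.0038 0.0004 0.069 ] turn 0.1 rows>= 2
```

```bash

python3 -m handwheel '.003 0 .03 0 .07;.003 0 .055 0 .07;.003 0 .069 0 .07;.003 0 .069 0 .07;.003 0 .069 0 .05' 
python3 -m handwheel '0 0 0 0 .0;0 0 0 0 .0;0 0 0 0 .0;0 0 0 0 .0;0 0 0 0 .0;0 0 0 0 .0;0 0 0 0 .0;0 0 0 0 .0' 
python3 plan.py "0.6197 0.0096 .05 -5.4"
```

```text
time_s: 10.22
tool_pos: [0.6192, 0.0122, 0.0513]
tool_rot: [-180.0, 0.1, -5.1]
force: [1.2, -0.6, 0.5]
grip_width: 0.0673
grasp_force: 0.0
time_s: 10.88
tool_pos: [0.6201, 0.0097, 0.0518]
tool_rot: [180.0, -0.0, -5.3]
force: [-2.0, -0.9, 5.7]
grip_width: 0.0357
grasp_force: 39.8
[0.6201 0.0097 0.0518] [ 1.7997e+02 -4.0000e-02 -5.2900e+00]
0.6197 0.0096 .05 -5.4 -> [-0.0004  0.0001  0.0018] turn 0.1 rows>= 1
```

```bash

python3 -m handwheel '0 0 -.02 0 0;0 0 -.05 0 0;0 0 -.08 0 0;0 0 -.08 0 0;0 0 -.08 0 0;0 0 -.08 0 0'
python3 plan.py "0.6223 .1518 .13 -7.2"
```

```text
time_s: 11.38
tool_pos: [0.6187, 0.0099, 0.1297]
tool_rot: [180.0, 0.1, -5.3]
force: [-0.7, 0.5, -3.1]
grip_width: 0.0358
grasp_force: 39.8
[0.6187 0.0099 0.1297] [ 1.7998e+02  1.4000e-01 -5.2600e+00]
0.6223 .1518 .13 -7.2 -> [-0.0094 -0.1416 -0.0003] turn 1.9 rows>= 4
```

```bash

python3 -m handwheel '-.005 -.04 0 2 0;-.01 -.08 0 2 0;-.01 -.12 0 2 0;-.01 -.14 0 2 0;-.01 -.14 0 2 0;-.01 -.14 0 2 0;-.01 -.14 0 2 0'
python3 plan.py "0.6223 .1518 .062 -7.2"
```

```text
time_s: 11.97
tool_pos: [0.6217, 0.1488, 0.1291]
tool_rot: [179.9, 0.2, -7.3]
force: [-0.4, -0.5, -2.3]
grip_width: 0.0358
grasp_force: 39.8
[0.6217 0.1488 0.1291] [179.87   0.18  -7.3 ]
0.6223 .1518 .062 -7.2 -> [ 0.0002 -0.0031  0.0671] turn -0.1 rows>= 2
```

```bash

python3 -m handwheel '0 -.002 .03 0 0;0 -.002 .055 0 0;0 -.002 .066 0 0;0 -.002 .066 0 0;0 -.002 .066 0 0;0 -.002 .066 0 0'
python3 -c "
from h import *
c=snap('wrist','w4.png')"
python3 plan.py "0.6223 0.1518 .0565 -7.2"
```

```text
time_s: 12.47
tool_pos: [0.624, 0.1519, 0.0666]
tool_rot: [-180.0, -0.1, -7.3]
force: [0.5, 1.0, -2.1]
grip_width: 0.0357
grasp_force: 39.8
[0.6242 0.1523 0.0669] [-1.7995e+02 -1.6000e-01 -7.3000e+00]
0.6223 0.1518 .0565 -7.2 -> [-0.0018  0.0008  0.0104] turn -0.1 rows>= 1
```

View pics/w4.png

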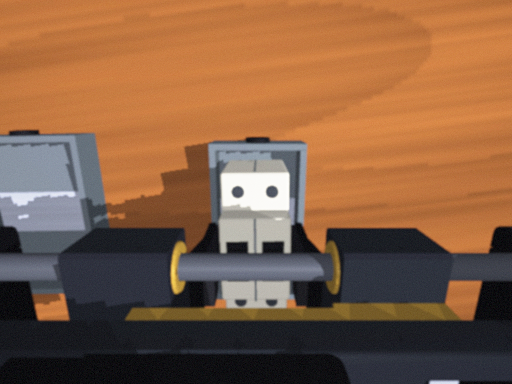

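The double breaker is inside its box (rim from x=210 to 306, breaker from 221 to 290). I lower and release.

```bash

python3 -m handwheel '-.001 0 .005 0 0;-.001 0 .009 0 0;-.001 0 .009 0 0;-.001 0 .009 0 0;-.001 0 .009 0 0'
python3 plan.py "0.6223 0.1518 .0565 -7.2"
```

```text
time_s: 12.93
tool_pos: [0.6219, 0.1525, 0.0562]
tool_rot: [180.0, 0.0, -7.3]
force: [-0.1, -0.4, -2.8]
grip_width: 0.0361
grasp_force: 39.8
[0.6219 0.1525 0.0562] [179.99   0.    -7.26]
0.6223 0.1518 .0565 -7.2 -> [ 0.0005  0.0006 -0.0003] turn -0.1 rows>= 1
```

```bash

python3 -m handwheel '0 0 .001 0 0;0 0 .001 0 0;0 0 .001 0 .07;0 0 .001 0 .07;0 0 .001 0 .07;0 0 .001 0 .07;0 0 .001 0 .07;0 0 .001 0 .07'
python3 -m handwheel '0 0 -.03 0 .08;0 0 -.06 0 .08;0 0 -.1 0 .08;0 0 -.1 0 .08'
python3 plan.py "0.55 .04 .19 1.4" "0.4304 -0.1715 .15 1.4" 
```

```text
time_s: 13.6
tool_pos: [0.622, 0.1525, 0.0552]
tool_rot: [180.0, -0.0, -7.3]
force: [-0.2, -0.1, -0.3]
grip_width: 0.066
grasp_force: 0.0
time_s: 13.93
tool_pos: [0.6261, 0.1544, 0.1636]
tool_rot: [-179.7, -0.7, -7.3]
force: [1.2, 1.1, 1.9]
grip_width: 0.0789
grasp_force: 0.0
[0.6261 0.1544 0.1636] [-179.75   -0.7    -7.26]
0.55 .04 .19 1.4 -> [-0.061   0.1231 -0.0264] turn -8.7 rows>= 4
0.4304 -0.1715 .15 1.4 -> [-0.1247  0.2085  0.04  ] turn 0.0 rows>= 6
```

```bash

python3 -m handwheel '-.06 .12 -.025 -8.7 .087;-.06 .12 -.025 -8.7 .087;-.06 .12 -.025 -8.7 .087;-.06 .12 -.025 -8.7 .087;-.06 .12 -.025 -8.7 .087' 
python3 -m handwheel '-.06 .1 .02 0 .087;-.125 .205 .03 0 .087;-.125 .205 .04 0 .087;-.125 .205 .04 0 .087;-.125 .205 .04 0 .087;-.125 .205 .04 0 .087;-.125 .205 .04 0 .087;-.125 .205 .04 0 .087' 
python3 plan.py "0.4304 -0.1715 .05 1.4"; python3 -c "
from h import *
c=snap('wrist','w5.png');print(proj(c,[[.4304,-.1715,.06]]))"
```

```text
time_s: 14.35
tool_pos: [0.5465, 0.0364, 0.1809]
tool_rot: [179.8, -0.0, 1.1]
force: [0.5, -1.0, -0.2]
grip_width: 0.0867
grasp_force: 0.0
time_s: 15.02
tool_pos: [0.4271, -0.1678, 0.1398]
tool_rot: [-180.0, 0.0, 1.3]
force: [0.3, 0.7, -0.6]
grip_width: 0.0872
grasp_force: 0.0
[ 0.4271 -0.1678  0.1398] [-1.7998e+02  1.0000e-02  1.2600e+00]
0.4304 -0.1715 .05 1.4 -> [0.0032 0.0038 0.0898] turn -0.1 rows>= 3
[[258.8205662  203.22004457]]
```

View pics/w5.png

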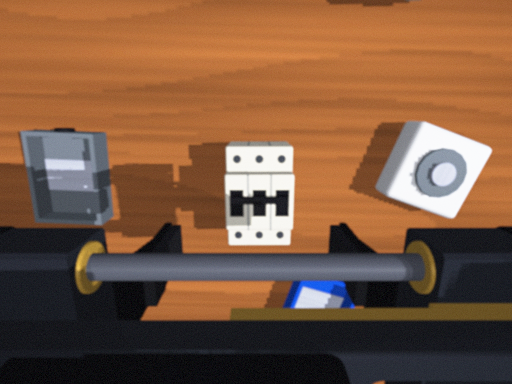

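The triple breaker is at (259,203), within 1 px of the fit. The chime at (435,168) and the blue look-alike are clear of the fingers. I descend and grip.

```bash

python3 -m handwheel '.003 .004 .03 0 .087;.003 .004 .06 0 .087;.003 .004 .089 0 .087;.003 .004 .089 0 .087;.003 .004 .089 0 .087' 
python3 -m handwheel '0 0 0 0 .0;0 0 0 0 .0;0 0 0 0 .0;0 0 0 0 .0;0 0 0 0 .0;0 0 0 0 .0;0 0 0 0 .0;0 0 0 0 .0' 
python3 plan.py
```

```text
time_s: 15.48
tool_pos: [0.4308, -0.1685, 0.0506]
tool_rot: [-179.8, 0.1, 1.7]
force: [-0.3, 0.2, -0.5]
grip_width: 0.0871
grasp_force: 0.0
time_s: 16.15
tool_pos: [0.4307, -0.1712, 0.0517]
tool_rot: [180.0, -0.0, 1.4]
force: [-1.2, -0.2, 5.0]
grip_width: 0.0539
grasp_force: 40.0
[ 0.4307 -0.1712  0.0517] [ 1.7997e+02 -3.0000e-02  1.4200e+00]
```

```bash

python3 -m handwheel '0 0 -.03 0 0;0 0 -.07 0 0;0 0 -.11 0 0;0 0 -.14 0 0;0 0 -.14 0 0;0 0 -.14 0 0'
python3 plan.py "0.57 .06 .19 -6.2" "0.6456 .303 .19 -6.2"
```

```text
time_s: 16.65
tool_pos: [0.4312, -0.1713, 0.1923]
tool_rot: [179.9, -0.1, 1.4]
force: [-1.0, -0.3, -3.4]
grip_width: 0.0538
grasp_force: 40.0
[ 0.4312 -0.1713  0.1923] [ 1.7989e+02 -1.4000e-01  1.4300e+00]
0.57 .06 .19 -6.2 -> [ 0.1445 -0.2278  0.0023] turn 7.6 rows>= 7
0.6456 .303 .19 -6.2 -> [ 0.0489 -0.2497 -0.    ] turn 0.0 rows>= 7
```

```bash

python3 -m handwheel '.015 -.025 0 2 0;.04 -.06 0 5 0;.07 -.11 0 7.6 0;.09 -.14 0 7.6 0;.11 -.17 0 7.6 0;.13 -.2 0 7.6 0;.145 -.228 0 7.6 0;.145 -.228 0 7.6 0'
python3 -m handwheel '.005 -.03 0 0 0;.01 -.07 0 0 0;.02 -.11 0 0 0;.03 -.15 0 0 0;.04 -.19 0 0 0;.045 -.22 0 0 0;.048 -.24 0 0 0;.048 -.25 0 0 0'
python3 -m handwheel '0 0 0 0 0;0 0 0 0 0;0 0 0 0 0;0 0 0 0 0'
python3 plan.py "0.6456 .303 .07 -6.2"
```

```text
time_s: 17.32
tool_pos: [0.5697, 0.07, 0.1886]
tool_rot: [-179.6, 0.2, -5.5]
force: [-0.6, 1.2, -2.6]
grip_width: 0.0538
grasp_force: 40.0
time_s: 17.98
tool_pos: [0.6422, 0.3077, 0.1872]
tool_rot: [-180.0, 0.3, -5.9]
force: [-1.3, -0.3, -2.7]
grip_width: 0.0537
grasp_force: 40.0
time_s: 18.32
tool_pos: [0.6449, 0.3011, 0.1908]
tool_rot: [179.9, -0.0, -6.3]
force: [0.4, -0.0, -2.8]
grip_width: 0.0537
grasp_force: 40.0
[0.6449 0.3011 0.1908] [ 1.7988e+02 -1.0000e-02 -6.3300e+00]
0.6456 .303 .07 -6.2 -> [ 0.0005 -0.0019  0.1208] turn -0.1 rows>= 3
```

```bash

python3 -m handwheel '0 -.001 .03 0 0;0 -.001 .06 0 0;0 -.001 .09 0 0;0 -.001 .11 0 0;0 -.001 .12 0 0;0 -.001 .12 0 0;0 -.001 .12 0 0;0 -.001 .12 0 0'
python3 plan.py "0.6456 0.303 .0565 -6.2"; python3 -c "
from h import *
c=snap('wrist','w6.png')"
```

```text
time_s: 18.98
tool_pos: [0.6457, 0.3052, 0.0735]
tool_rot: [-179.9, -0.2, -6.2]
force: [-0.6, -0.1, -2.7]
grip_width: 0.0534
grasp_force: 40.0
[0.6457 0.3052 0.0735] [-1.799e+02 -1.700e-01 -6.210e+00]
0.6456 0.303 .0565 -6.2 -> [0.0001 0.0022 0.017 ] turn -0.0 rows>= 1
```

View pics/w6.png

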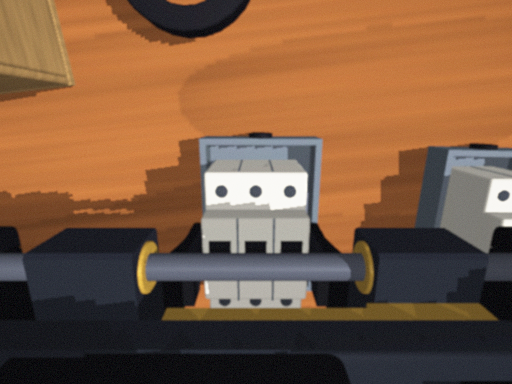

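The triple breaker's centre is at x≈256 and its box rim's at x≈261, so it sits about 2 mm too far left. I correct that, lower and release.

```bash

python3 -m handwheel '0 .002 0 0 0;0 .002 .008 0 0;0 .002 .014 0 0;0 .002 .016 0 0;0 .002 .016 0 0;0 .002 .016 0 0;0 .002 .016 0 0'
python3 plan.py "0.6456 0.303 .0565 -6.2"
```

```text
time_s: 19.62
tool_pos: [0.6443, 0.3028, 0.0557]
tool_rot: [180.0, -0.0, -6.2]
force: [-1.7, -1.7, 4.3]
grip_width: 0.0537
grasp_force: 40.0
[0.6443 0.3028 0.0557] [ 1.7997e+02 -2.0000e-02 -6.1800e+00]
0.6456 0.303 .0565 -6.2 -> [ 0.0012 -0.0004 -0.0008] turn 0.0 rows>= 1
```

```bash

python3 -m handwheel '0 0 0 0 .08;0 0 0 0 .08;0 0 0 0 .08;0 0 0 0 .08;0 0 0 0 .08;0 0 0 0 .08'
python3 -m handwheel '0 0 -.02 0 .08;0 0 -.06 0 .08;0 0 -.1 0 .08;0 0 -.13 0 .08;0 0 -.13 0 .08;0 0 -.13 0 .08'
python3 plan.py "0.6456 .06 .19 2" "0.6323 -.1525 .15 11.5" 
```

```text
time_s: 20.12
tool_pos: [0.6441, 0.3031, 0.055]
tool_rot: [180.0, 0.0, -6.2]
force: [-0.1, -0.1, 0.0]
grip_width: 0.0783
grasp_force: 0.0
time_s: 20.62
tool_pos: [0.6452, 0.304, 0.1881]
tool_rot: [-179.9, -0.2, -6.2]
force: [-0.3, -0.3, -0.9]
grip_width: 0.0799
grasp_force: 0.0
[0.6452 0.304  0.1881] [-179.85   -0.24   -6.16]
0.6456 .06 .19 2 -> [ 0.0266  0.2426 -0.0019] turn -8.2 rows>= 6
0.6323 -.1525 .15 11.5 -> [-0.0207  0.2119  0.04  ] turn -9.5 rows>= 6
```

```bash

python3 -m handwheel '.026 .24 0 -8 .065;.026 .24 0 -8 .065;.026 .24 0 -8 .065;.026 .24 0 -8 .065;.026 .24 0 -8 .065;.026 .24 0 -8 .065;.026 .24 0 -8 .065;.026 .24 0 -8 .065'
python3 -m handwheel '-.02 .21 .04 -9.5 .065;-.02 .21 .04 -9.5 .065;-.02 .21 .04 -9.5 .065;-.02 .21 .04 -9.5 .065;-.02 .21 .04 -9.5 .065;-.02 .21 .04 -9.5 .065;-.02 .21 .04 -9.5 .065;-.02 .21 .04 -9.5 .065'
python3 -m handwheel '0 0 0 0 .065;0 0 0 0 .065'
python3 plan.py "0.6323 -.1525 .05 11.5"; python3 -c "
from h import *
c=snap('wrist','w7.png');print(proj(c,[[.6323,-.1525,.06]]))"
```

```text
time_s: 21.28
tool_pos: [0.6438, 0.0573, 0.1831]
tool_rot: [179.9, 0.2, 1.5]
force: [0.2, 1.1, -0.0]
grip_width: 0.0649
grasp_force: 0.0
time_s: 21.95
tool_pos: [0.6307, -0.1473, 0.144]
tool_rot: [-179.9, 0.1, 11.4]
force: [-0.5, 0.1, 0.4]
grip_width: 0.0651
grasp_force: 0.0
time_s: 22.12
tool_pos: [0.6315, -0.1455, 0.1454]
tool_rot: [-179.9, -0.0, 11.6]
force: [-0.2, -0.7, 0.2]
grip_width: 0.0654
grasp_force: 0.0
[ 0.6315 -0.1455  0.1454] [-1.7994e+02 -4.0000e-02  1.1590e+01]
0.6323 -.1525 .05 11.5 -> [-0.0007  0.007   0.0954] turn 0.1 rows>= 3
[[262.71335995 205.63888731]]
```

View pics/w7.png

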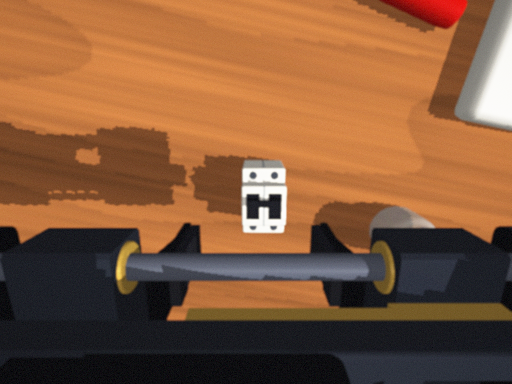

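The short breaker is at (264,206), as predicted. The jar at (405,225) is clear of the right finger.

```bash

python3 -m handwheel '0 .006 .03 0 .065;0 .006 .06 0 .065;0 .006 .08 0 .065;0 .006 .095 0 .065;0 .006 .095 0 .065;0 .006 .095 0 .065' 
python3 -m handwheel '0 0 0 0 .0;0 0 0 0 .0;0 0 0 0 .0;0 0 0 0 .0;0 0 0 0 .0;0 0 0 0 .0;0 0 0 0 .0;0 0 0 0 .0' 
python3 -m handwheel '0 0 -.03 0 0;0 0 -.07 0 0;0 0 -.11 0 0;0 0 -.14 0 0;0 0 -.14 0 0;0 0 -.14 0 0'
python3 plan.py "0.4371 .0066 .14 -1"
```

```text
time_s: 22.67
tool_pos: [0.6323, -0.1538, 0.0501]
tool_rot: [-180.0, 0.0, 11.4]
force: [0.7, -0.1, 0.7]
grip_width: 0.0647
grasp_force: 0.0
time_s: 23.33
tool_pos: [0.6325, -0.1545, 0.0508]
tool_rot: [180.0, -0.0, 11.3]
force: [-1.6, 0.8, 3.8]
grip_width: 0.0357
grasp_force: 40.0
time_s: 23.83
tool_pos: [0.6332, -0.1552, 0.192]
tool_rot: [179.9, -0.2, 11.3]
force: [-0.2, -0.5, -1.9]
grip_width: 0.0355
grasp_force: 40.0
[ 0.6332 -0.1552  0.192 ] [ 1.7987e+02 -1.7000e-01  1.1320e+01]
0.4371 .0066 .14 -1 -> [-0.1605 -0.1972  0.052 ] turn 12.3 rows>= 7
```

```bash

python3 -m handwheel '-.02 -.02 .01 3 0;-.04 -.05 .02 6 0;-.06 -.08 .03 9 0;-.08 -.11 .04 12.3 0;-.11 -.14 .05 12.3 0;-.135 -.17 .05 12.3 0;-.16 -.197 .05 12.3 0;-.16 -.197 .05 12.3 0'
python3 -m handwheel '0 0 0 0 0;0 0 0 0 0;0 0 0 0 0'
python3 plan.py "0.4371 .0066 .07 -1"
```

```text
time_s: 24.5
tool_pos: [0.429, 0.0103, 0.1372]
tool_rot: [179.8, 0.5, -0.7]
force: [0.5, 1.2, -1.2]
grip_width: 0.0358
grasp_force: 40.0
time_s: 24.75
tool_pos: [0.437, 0.006, 0.1398]
tool_rot: [-180.0, 0.0, -1.0]
force: [0.0, -0.0, -1.2]
grip_width: 0.0357
grasp_force: 40.0
[0.437  0.006  0.1398] [-1.7995e+02  3.0000e-02 -1.0400e+00]
0.4371 .0066 .07 -1 -> [ 0.     -0.0006  0.0698] turn -0.0 rows>= 2
```

```bash

python3 -m handwheel '0 0 .02 0 0;0 0 .045 0 0;0 0 .065 0 0;0 0 .075 0 0;0 0 .075 0 0;0 0 .075 0 0;0 0 .075 0 0;0 0 .075 0 0'
python3 plan.py "0.4371 .0066 .0555 -1"; python3 -c "
from h import *
c=snap('wrist','w8.png')"
```

```text
time_s: 25.42
tool_pos: [0.4378, 0.0068, 0.0663]
tool_rot: [180.0, -0.1, -1.0]
force: [0.4, 0.5, -1.2]
grip_width: 0.0355
grasp_force: 40.0
[0.4378 0.0068 0.0663] [ 1.7998e+02 -1.2000e-01 -9.8000e-01]
0.4371 .0066 .0555 -1 -> [-0.0007  0.0002  0.0108] turn 0.0 rows>= 1
```

View pics/w8.png

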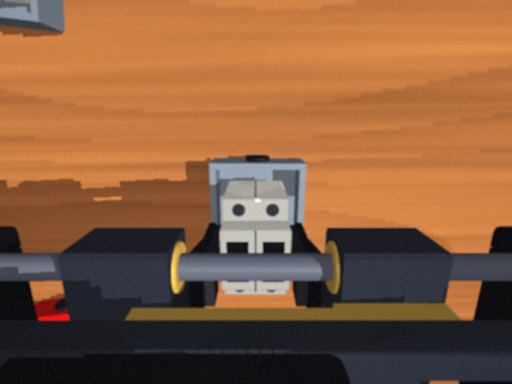

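The short breaker is centred in its box (rim from x=210 to 305, breaker from 222 to 289). I lower it.

```bash

python3 -m handwheel '0 0 .005 0 0;0 0 .009 0 0;0 0 .0105 0 0;0 0 .0105 0 0;0 0 .0105 0 0;0 0 .0105 0 0;0 0 .0105 0 0'
python3 -m handwheel '0 0 0 0 .065;0 0 0 0 .065;0 0 0 0 .065;0 0 0 0 .065;0 0 0 0 .065;0 0 0 0 .065'
python3 -m handwheel '0 0 -.02 0 .065;0 0 -.06 0 .065;0 0 -.1 0 .065;0 0 -.13 0 .065;0 0 -.13 0 .065;0 0 -.13 0 .065'
python3 plan.py "0.5 -.3 .24 0"
```

```text
time_s: 26.05
tool_pos: [0.4365, 0.0068, 0.0547]
tool_rot: [180.0, 0.0, -1.0]
force: [-1.0, -1.2, 2.5]
grip_width: 0.0357
grasp_force: 40.0
time_s: 26.55
tool_pos: [0.4366, 0.0069, 0.0547]
tool_rot: [180.0, -0.0, -1.0]
force: [0.8, -0.1, -0.1]
grip_width: 0.0629
grasp_force: 0.0
time_s: 27.05
tool_pos: [0.4379, 0.0067, 0.1865]
tool_rot: [179.9, -0.2, -1.0]
force: [1.0, -1.6, -0.1]
grip_width: 0.065
grasp_force: 0.0
[0.4379 0.0067 0.1865] [179.89  -0.24  -0.98]
0.5 -.3 .24 0 -> [ 0.0673  0.3056 -0.0535] turn -1.0 rows>= 8
```

I move the arm aside for a final check picture.

```bash

python3 -m handwheel '.07 .3 -.05 0 .065;.07 .3 -.05 0 .065;.07 .3 -.05 0 .065;.07 .3 -.05 0 .065;.07 .3 -.05 0 .065;.07 .3 -.05 0 .065;.07 .3 -.05 0 .065;.07 .3 -.05 0 .065'
python3 -m handwheel '-.02 .15 0 0 .065;-.02 .15 0 0 .065;-.02 .15 0 0 .065;-.02 .15 0 0 .065;-.02 .15 0 0 .065;-.02 .15 0 0 .065'
python3 -c "
from h import *
t=snap('top','tf.png')['color'];s=snap('side','sf.png')['color']
cv2.imwrite('pics/f.png',np.hstack([cv2.resize(t[80:225,120:320],(400,290),interpolation=2),cv2.resize(s[180:360,75:323],(400,290),interpolation=2)]))"
```

```text
time_s: 27.72
tool_pos: [0.5003, -0.3002, 0.2326]
tool_rot: [180.0, 0.1, -1.3]
force: [0.1, -0.6, 0.0]
grip_width: 0.0648
grasp_force: 0.0
time_s: 28.22
tool_pos: [0.4772, -0.4453, 0.2316]
tool_rot: [-179.8, 0.2, -1.2]
force: [-0.7, 0.4, 0.0]
grip_width: 0.0655
grasp_force: 0.0
```

View pics/f.png

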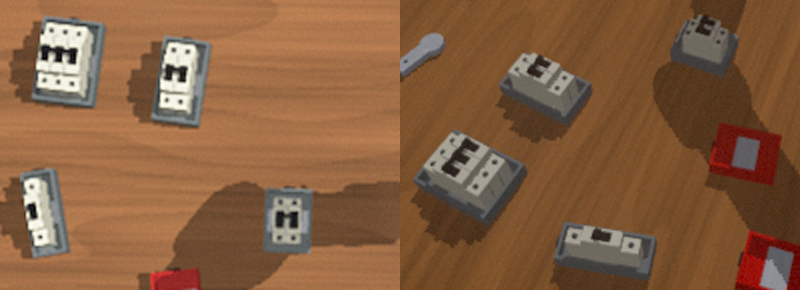

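All four breakers stand upright in their own boxes: triple (65,60), double (180,80), single (40,212) and short (288,220) in the left half. I hand the job in.

```bash
python3 -m handwheel '0 0 0 0 .065;0 0 0 0 .065;0 0 0 0 .065;0 0 0 0 .065'; python3 -c "
from cell import env
print(env.sign_off())"
```

```text
time_s: 28.65
tool_pos: [0.4794, -0.4431, 0.235]
tool_rot: [180.0, -0.0, -0.9]
force: [0.6, 0.4, -0.1]
grip_width: 0.0652
grasp_force: 0.0
the job is handed in; nothing more can be done
None
```

All four breakers stand toggles up in the boxes made for their sizes, the chime and jar were not touched, and the job was handed in at about 29 s; sign-off gave no verdict.

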